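Try the latched cover, free it if caught, hold it open

TASK

The grey case on the bench has a self-closing hinged cover with a square quarter-turn knob, and from outside nobody can see whether its latch is caught. Before turning anything, tug the cover up gently by the knob to feel whether it is caught; if it gives, just lift it, and if it is caught, ease off, give the knob a quarter turn and lift. Finish while still holding the cover by its knob, steady and about half-way to upright (roughly 40 degrees), so the spares inside can be checked, and leave the other things on the bench where they are.

Things in the scene. Friction and masses are not known exactly. Their poses are not given: they have to be found in the camera images.
- knob: Black square knob near the cover's front edge, the grip of the cover: head 28 x 28 mm, its four flats facing its own +-x and +-y. Origin: on its axis at the cover's upper face; z out of the cover. Head from 9 to 43 mm above the origin, over a collar 42 mm across, 6 mm high. Turns either way without stops, stays where left (0.07 N m friction). At first its x lies within 0.12 rad of the case's x.
- latch (a point): Point on the knob's axis at the cover's shut upper face, fixed to the case. Under it a two-ended tongue turns with the knob. A hidden stud catches it in every other quarter position; which ones differs from case to case. A quarter turn (90 degrees, 25 over or under will do) either way makes a caught latch free and a free one caught. Turn it with the cover let down, not pulled.
- cover (a joint): Opening angle of the cover in rad: 0 shut, positive as its front edge rises, stop at 1.25. Flat grey cover 196 x 226 x 8 mm, about 0.35 kg; it falls shut by its weight and a weak spring. Free, it lifts with about 2 to 5 N at the knob. Caught, it rises only about 0.018 rad (2.5 mm at the knob) and stops hard.
- case_hinge (a point): Midpoint of the hinge line, at the rear top rim of the case, 80 mm above the bench. Axes of the case: x from knob to hinge (rear), y along the hinge line, z up. The knob's axis meets the cover 137 mm from the hinge line towards -x and, shut, 8 mm above it, half-way along y. The grey case (190 x 220 x 80 mm) is fixed; from here it reaches 190 mm to -x, 110 mm either way in y.
- spool: Bystander: solder spool, 60 mm across, 46 mm high, standing loose beside the case on its +y side. Origin: centre of its underside.
- wick: Bystander: small flat pack of desoldering braid, 40 x 46 x 10 mm, loose to the near right of the case. Origin: centre of its underside.
- mug: Bystander: mug, 91 mm high, loose at the far left. Origin: centre of its underside.
- small_box: Bystander: small pale plastic box, 62 x 85 x 28 mm, loose at the near left. Origin: centre of its underside.
- tin: Bystander: round flux tin, 50 mm across, 24 mm high, loose to the right of the case. Origin: centre of its underside.

How it is judged:
On the way, in this order (a step that is already met when the one before it is completed fails the run):
1. the cover is tugged up off its seat by the knob, the knob not yet turned (value of joint cover above 0.008 rad and contact force between the fingers and knob above 1 N and angle between the x axis of knob and the x axis of case_hinge, either way round below 0.5 rad), for 0.05 s.
2. the cover is lifted well open by the knob (value of joint cover above 0.5 rad and contact force between the fingers and knob above 1 N), for 0.2 s.
At the end, for the whole second after the job is handed in: The fingers hold the knob (more than 2 N of contact) and with it the cover, still (under 0.06 rad/s) and open between 0.5 and 1.05 rad (29 to 60 degrees); every bystander is within 30 mm of where it stood (value of joint cover between 0.5 and 1.05 rad and velocity of joint cover between -0.06 and 0.06 rad/s and contact force between the fingers and knob above 2 N and distance of each of spool, wick, mug, small_box, tin from where it was at the start of the episode below 0.03 m); the arm keeps its last pose, push and grip.
It fails at once if the solder spool is pushed out of its place (distance of spool from where it was at the start of the episode above 0.03 m).
It fails at once if the braid pack is pushed out of its place (distance of wick from where it was at the start of the episode above 0.03 m).
It fails at once if the mug is pushed out of its place (distance of mug from where it was at the start of the episode above 0.03 m).
It fails at once if the small box is pushed out of its place (distance of small_box from where it was at the start of the episode above 0.03 m).
It fails at once if the flux tin is pushed out of its place (distance of tin from where it was at the start of the episode above 0.03 m).
It also fails if it takes over 45 s, if anything falls off the work surface, if the arm or the gripper's body presses on something with over 40 N, if the wrist force passes 120 N, or if a joint passes its speed limit or range.

ROBOT

A 6-joint arm with a two-finger parallel gripper is mounted at the origin on a cart in front of the work surface, level with it; the furniture and walls round the work are solid. World frame = base frame: x ahead of the robot, y to its left, z up, the work surface at z = 0. Lengths are in m, angles in rad, forces in N, time in s.
With the tool pointing down it reaches from about 0.3 to 0.775 m from the base axis. Payload 14.6 kg.
Tool frame: the origin (TCP) lies on the centre line of the jaws, within the pads' length; the fingertips stand 22 mm ahead of it and the grasp point (between the pads) lies 3 mm ahead of it; z points along the fingers, y is the line along which they close (so a half turn about z gives the same grasp; the last joint's range is limited). The gripper opens to 85 mm and grips with 20 to 120 N. Pads are 22 mm wide; open, the fingers measure 114 mm over their backs; the gripper's body (76 mm by 85 mm) begins 54 mm behind the grasp point. The pads swing forward as they close: fully open they stand 13 mm farther back than shut.
Start: joints at [-1.249, 0.3, 1.521, -0, 1.321, -0.067], TCP at [0.208, -0.509, 0.253] pointing down, gripper open.
Joint ranges: [-3.03, 3.03], [-0.79, 2.21], [0.23, 2.52], [-1.04, 4.18], [0, 3.07], [-2.55, 2.55]. Speed limits (rad/s): [2.22, 2.22, 2.57, 3.14, 3.14, 3.14].

INTERFACE

Orientations are given as a unit quaternion [x, y, z, w].
In Python, from plant import env gives the robot as it stands.
- The arm moves only by the tool arm_command, never from a script. Its argument "series" is one flat list of numbers, 7 for each row, row after row: the shift along the world's x, y, z in a scale on which 1.0 is 0.5 m, then the turn, a rotation vector about the world's x, y, z in shares of 90 degrees (1.0 is 90 degrees), then the finger opening in cm, from 0 to 8.54. A call has exactly 10 rows; each row is the pose to reach, as a shift and turn from the pose commanded when the call began; what a row does not reach only later rows make up. A row lasts 1/12 s, in which the tool goes at most 41.7 mm and 7.16 degrees, less where a joint would pass 70% of its speed; a pose out of reach is approached as far as the arm can. A call with a gripper value outside its range is refused whole. The fingers move at their own pace and stop on an object; "force" is the grip in N (left out, the last holds). Time passes only in rows, so rows that repeat a pose let the fingers close, or fill a call up. It gives the time, the measured TCP pose, the force, the opening and the grip force at its end, in the units of the state.
- env.state(): the state, without advancing time (a new reading comes with each control period).
- env.camera(name): name is "scene" or "top"; returns (picture, depth): 480x640x3 uint8, red, green, blue; 480x640 float32, m along the optical axis (not along the pixel's ray), 0 where there is no reading.
- env.camera_params(name): a dict with "fx", "fy", "cx", "cy" (pixels), "dist" ([k1, k2, p1, p2, k3] as OpenCV has them; the pictures are not rectified), "xyz" and "rotation" of the camera in the world. Camera axes: x right, y up, looking along -z (the intrinsics and any distortion apply to the point x, -y, -z); pixel columns grow to the right and rows downward; lengths in m; the calibration is good to about 2 mm. A picture is of the moment at which its call begins. camera_params takes no time and is no camera call.
- env.hand_in(): hands the job in; it is judged then, once.
The state is a dict: "clock": time; "joint_positions": joint angles; "joint_vel": joint speeds; "joint_torque": joint torques, N m; "tool_pos": TCP position; "ee_rot": TCP orientation; "ft_force": force on the tool from outside, world axes, zero at the start; "wrist_torque": the same for the moment, N m; "width": opening from 0.0 (shut) to 1.0 (fully open); "grip_force": force on a finger pad.
Only numpy, scipy, OpenCV 4.12 (cv2) and the standard library are available. Lean on these libraries where they do the work, as an engineer would, in place of code of your own. Each camera call takes 0.05 s, during which the arm holds its last target. There are 200 camera calls.

## Working session

There is one attempt and no reset: what is moved stays moved. The work goes in short steps, Python scripts to look and compute and a tool call to move; the robot and the scene stay as the last step left them, time stands still between calls to the robot, and variables do not carry over. Pictures are saved under pics/ and viewed, at most 10 in all, crops included, and the job is handed in when it is done.

Besides the shell and the picture viewer there is one more tool, called after "Request:" in YAML: its name, and indented under it one key for each argument. arm_command: Moves the arm, as the interface text tells. Its arguments: {"type":"object","properties":{"series":{"type":"array"},"force":{"type":"number"}},"required":["series"]}

```bash
mkdir -p pics; ls; python3 - <<'E'
from plant import env
import cv2,numpy as np
for n in("scene","top"):
    p,d=env.camera(n); cv2.imwrite(f"pics/{n}0.png",p[:,:,::-1]); np.savez(f"pics/{n}0.npz",p=p,d=d)
    print({k:np.round(v,4).tolist() if k!='x' else v for k,v in env.camera_params(n).items()})
print(env.state())
E
```

```text
pics
{'fx': 544.1668, 'fy': 544.1668, 'cx': 312.2132, 'cy': 232.0349, 'dist': [-0.0108, 0.0, 0.0, 0.0, 0.0], 'xyz': [-0.1338, 0.8706, 0.5592], 'rotation': [-0.1878, 0.5093, 0.7902, -0.2844]}
{'fx': 434.8443, 'fy': 434.8443, 'cx': 314.091, 'cy': 239.0108, 'dist': [0.0181, 0.0, 0.0, 0.0, 0.0], 'xyz': [0.4692, 0.063, 0.9944], 'rotation': [0.0145, -0.0293, -0.6986, 0.7148]}
{'clock': 0.1, 'joint_positions': array([-1.24857733e+00,  3.00420243e-01,  1.52153916e+00, -1.73753359e-05,
        1.32070478e+00, -6.66514662e-02]), 'joint_vel': array([-0.00074493, -0.0015559 , -0.0014411 ,  0.00160075,  0.00035899,
       -0.00055802]), 'joint_torque': array([ 3.05764646e-03, -5.44378567e+01, -3.62370372e+01,  4.42017563e-05,
        3.02240405e-03,  6.31871762e-05]), 'tool_pos': array([ 0.20843459, -0.50876363,  0.25276693]), 'ee_rot': array([ 9.81156389e-01,  1.93214525e-01, -7.66235016e-05, -5.30324066e-04]), 'ft_force': array([-0.61746921,  0.3191873 , -0.25460029]), 'wrist_torque': array([ 0.02910019, -0.02359578, -0.01228409]), 'grip_force': 0.0, 'width': 1.0000283675610668}
```

View pics/scene0.png

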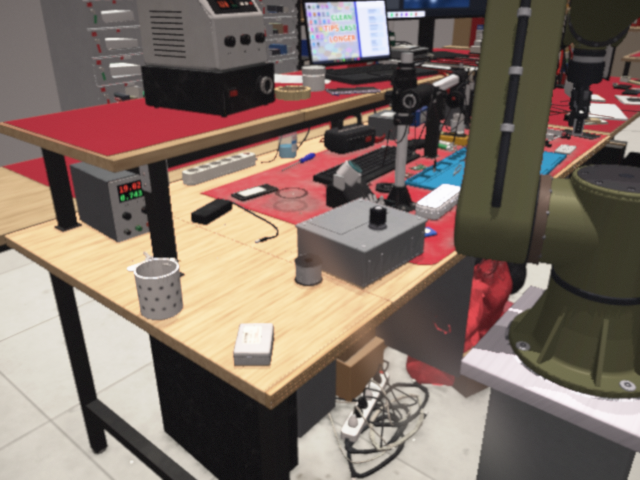

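View pics/top0.png

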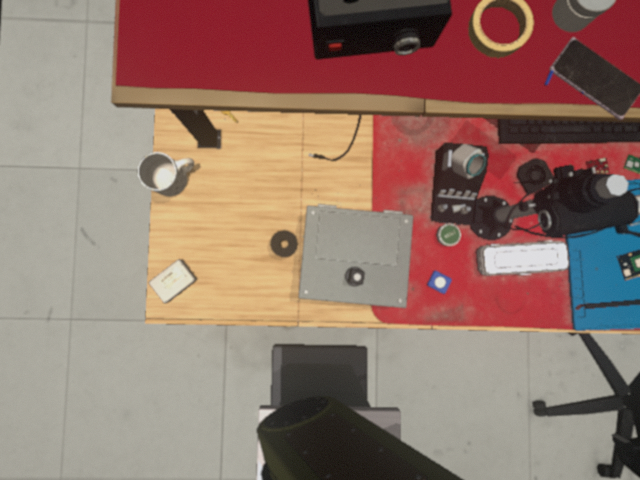

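Scene view: the case is at about (362,240) with its knob at (378,215). Top view: cover at (303–410, 207–305) and knob at (355,276). Next I'll measure these.

```bash
cat > h.py <<'E'
import numpy as np,cv2
from scipy.spatial.transform import Rotation as R
from plant import env
def rays(n,uv):
    c=env.camera_params(n);K=np.array([[c['fx'],0,c['cx']],[0,c['fy'],c['cy']],[0,0,1]])
    q=cv2.undistortPoints(np.array(uv,float).reshape(-1,1,2),K,np.array(c['dist'],float)).reshape(-1,2)
    r=c['rotation'];M=R.from_quat(r) if np.size(r)==4 else R.from_matrix(r)
    return np.array(c['xyz']),M.apply(np.c_[q[:,0],-q[:,1],-np.ones(len(q))])
def onplane(n,uv,z):
    o,d=rays(n,uv);return o+d*((z-o[2])/d[:,2])[:,None]
def bydepth(n,uv,dep):
    o,d=rays(n,uv);return o+d*np.asarray(dep)[:,None]
def cross(uv1,uv2):
    o1,d1=rays("scene",[uv1]);o2,d2=rays("top",[uv2]);d1=d1[0];d2=d2[0]
    s=np.linalg.lstsq(np.c_[d1,-d2],o2-o1,rcond=None)[0]
    a=o1+s[0]*d1;b=o2+s[1]*d2;return (a+b)/2,np.linalg.norm(a-b)
E
python3 - <<'E'
from h import *
for n in("scene","top"):
    f=np.load(f"pics/{n}0.npz");p,d=f['p'],f['d']
    v,u=np.mgrid[0:480,0:640];uv=np.c_[u.ravel(),v.ravel()]
    P=bydepth(n,uv,d.ravel()).reshape(480,640,3)
    ok=(d>0)
    reg=ok&(P[...,0]>.25)&(P[...,0]<.65)&(P[...,1]>-.2)&(P[...,1]<.2)
    cov=reg&(abs(P[...,2]-.088)<.008); kn=reg&(P[...,2]>.105)&(P[...,2]<.15)
    k=np.zeros((480,640),np.uint8);k[cov]=1
    nn,l,st,ce=cv2.connectedComponentsWithStats(k);i=1+st[1:,4].argmax();print(n,st[i],"cover z",np.median(P[l==i][:,2]))
    xy=onplane(n,uv[(l==i).ravel()],.088)[:,:2].astype(np.float32)
    print(" rect",cv2.minAreaRect(xy*1000))
    nn,l,st,ce=cv2.connectedComponentsWithStats(kn.astype(np.uint8))
    for j in range(1,nn):
        if st[j,4]>15: print(" hi",st[j],ce[j],P[l==j].mean(0),P[l==j].min(0),P[l==j].max(0))
    a=(270,170,130,100) if n=="scene" else (295,200,120,110)
    a=(345,190,64,48) if n=="scene" else (323,252,64,48)
    cv2.imwrite(f"pics/{n}c.png",cv2.resize(p[a[1]:a[1]+a[3],a[0]:a[0]+a[2],::-1],None,fx=6,fy=6,interpolation=cv2.INTER_CUBIC))
a=cv2.imread("pics/scenec.png");b=cv2.imread("pics/topc.png");cv2.imwrite("pics/c.png",np.hstack([a,b]))
# shelf
f=np.load("pics/top0.npz");P=bydepth("top",[[300,98],[300,90],[330,60],[205,140],[467,210]],[f['d'][y,x] for x,y in[[300,98],[300,90],[330,60],[205,140],[467,210]]]);print(P)
E
```

```text
scene [ 295  199  133   56 3605] cover z 0.08790039895744328
 rect ((485.4969482421875, -36.14777374267578), (233.29156494140625, 200.79049682617188), 86.1861343383789)
 hi [369 206  18  17 245] [377.95918367 214.04897959] [ 0.44405781 -0.03366303  0.12060246] [ 0.43172834 -0.05352301  0.10502622] [ 0.46381307 -0.0221901   0.13269108]
top [ 299  204  115  104 9941] cover z 0.08854900126576015
 rect ((495.0662536621094, -44.354042053222656), (224.95419311523438, 202.44927978515625), 86.1194076538086)
 hi [348 270  17  15 210] [356.43333333 276.88095238] [ 0.44979279 -0.04033232  0.12979076] [ 0.43571559 -0.05603002  0.10507154] [ 0.46345947 -0.02616315  0.13710119]
[[ 0.74673807  0.07719052  0.28796493]
 [ 0.7607238   0.07753753  0.28680468]
 [ 0.81179302  0.02886942  0.28989753]
 [ 0.73912286  0.28713021  0.0520192 ]
 [ 0.6015159  -0.29519994  0.03817971]]
```

View pics/c.png

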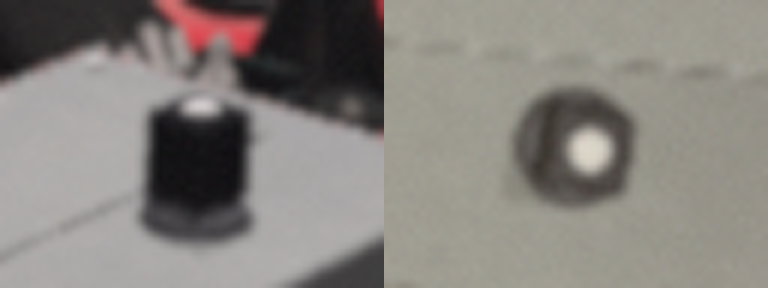

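Left crop: the knob seen from the side, with a white cap dot at scene pixel (378,208). Right crop: the knob from above, with the dot at top pixel (357.3,277) and the collar centred near (355,276).

```bash
python3 - <<'E'
from h import *
print(cross((377.9,207.6),(357.2,276.9)))
c,_=cross((377.9,207.6),(357.2,276.9))
# cap & collar centre via top view at collar height
print(onplane("top",[[357.2,276.9]],.131),onplane("scene",[[377.9,207.6]],.131),onplane("top",[[(574-384)/6+323-.4,147/6+252-.4]],.094))
f=np.load("pics/top0.npz");P=[]
# cover edges -> yaw via depth step
p=cv2.cvtColor(f['p'],cv2.COLOR_RGB2GRAY)
v,u=np.mgrid[0:480,0:640];uv=np.c_[u.ravel(),v.ravel()]
Q=bydepth("top",uv,f['d'].ravel()).reshape(480,640,3);m=(Q[...,2]>.075)&(Q[...,2]<.1)&(u>290)&(u<420)&(v>195)&(v<310)
for name,pts in(("left",[[np.where(m[r])[0].min(),r] for r in range(220,290)]),("right",[[np.where(m[r])[0].max(),r] for r in range(220,290)]),("far",[[c,np.where(m[:,c])[0].min()] for c in range(315,400)]),("near",[[c,np.where(m[:,c])[0].max()] for c in range(315,400)])):
    X=onplane("top",pts,.088)[:,:2].astype(np.float32)
    l=cv2.fitLine(X,cv2.DIST_HUBER,0,1e-4,1e-4).ravel();print(name,np.degrees(np.arctan2(l[1],l[0])),l[2:])
s=env.state();print(R.from_quat(s['ee_rot']).as_matrix().round(3))
E
```

```text
(array([ 0.44989924, -0.04162446,  0.13134604]), np.float64(0.00020622129866690848))
[[ 0.44980669 -0.04172585  0.131     ]] [[ 0.45044365 -0.04228467  0.131     ]] [[ 0.45048733 -0.04011156  0.094     ]]
left -3.9531364 [0.4929661 0.0674274]
right -3.9420981 [ 0.49224406 -0.15585315]
far 87.5041 [ 0.5888385  -0.06682854]
near 86.0902 [ 0.39637914 -0.0181142 ]
[[ 0.925  0.379 -0.   ]
 [ 0.379 -0.925  0.001]
 [ 0.    -0.001 -1.   ]]
```

Units first: shifts go in shares of 0.5 m and turns go in shares of 90 degrees. So 41.5 cm is 0.83, 38 cm is 0.76, 63.75 degrees is 0.7083.

Request:
arm_command:
  series: [0.08, 0.15, 0, 0, 0, 0.0722, 8.54, 0.14, 0.27, 0, 0, 0, 0.1444, 8.54, 0.18, 0.34, 0, 0, 0, 0.2167, 8.54, 0.21, 0.41, 0, 0, 0, 0.2889, 8.54, 0.25, 0.48, 0, 0, 0, 0.3611, 8.54, 0.28, 0.55, 0, 0, 0, 0.4333, 8.54, 0.32, 0.62, -0.02, 0, 0, 0.5056, 8.54, 0.36, 0.69, -0.04, 0, 0, 0.5778, 8.54, 0.39, 0.76, -0.06, 0, 0, 0.6444, 8.54, 0.43, 0.83, -0.08, 0, 0, 0.7083, 8.54]
  force: 40

```text
clock: 0.93
tool_pos: [0.399, -0.1391, 0.225]
ee_rot: [0.729, 0.684, 0.0, 0.0]
ft_force: [1.6, -1.2, 0.1]
width: 1.004
grip_force: 0.0
```

In the tool's units: 5.2 cm is 0.104, 2.6 cm is 0.052.

Request:
arm_command:
  series: [0.026, 0.052, 0, 0, 0, 0, 8.54, 0.052, 0.104, 0, 0, 0, 0, 8.54, 0.052, 0.104, 0, 0, 0, 0, 8.54, 0.052, 0.104, 0, 0, 0, 0, 8.54, 0.052, 0.104, 0, 0, 0, 0, 8.54, 0.052, 0.104, 0, 0, 0, 0, 8.54, 0.052, 0.104, 0, 0, 0, 0, 8.54, 0.052, 0.104, 0, 0, 0, 0, 8.54, 0.052, 0.104, 0, 0, 0, 0, 8.54, 0.052, 0.104, 0, 0, 0, 0, 8.54]

```text
clock: 1.77
tool_pos: [0.4245, -0.0895, 0.2252]
ee_rot: [0.731, 0.682, 0.0, 0.0]
ft_force: [-0.3, 0.6, 0.4]
width: 0.998
grip_force: 0.0
```

```bash
python3 - <<'E'
from h import *
p,d=env.camera("scene");cv2.imwrite("pics/s1.png",cv2.resize(p[100:300,250:500,::-1],None,fx=3,fy=3))
s=env.state();print(s['clock'],s['tool_pos'],s['joint_positions'],R.from_quat(s['ee_rot']).as_matrix().round(3))
E
```

```text
1.8167 [ 0.42453359 -0.08934109  0.22513308] [-2.91890960e-01  6.64828468e-02  1.86581967e+00  1.56852192e-05
  1.20931686e+00 -2.22068096e-01] [[ 0.07   0.998 -0.   ]
 [ 0.998 -0.07   0.   ]
 [ 0.    -0.    -1.   ]]
```

View pics/s1.png

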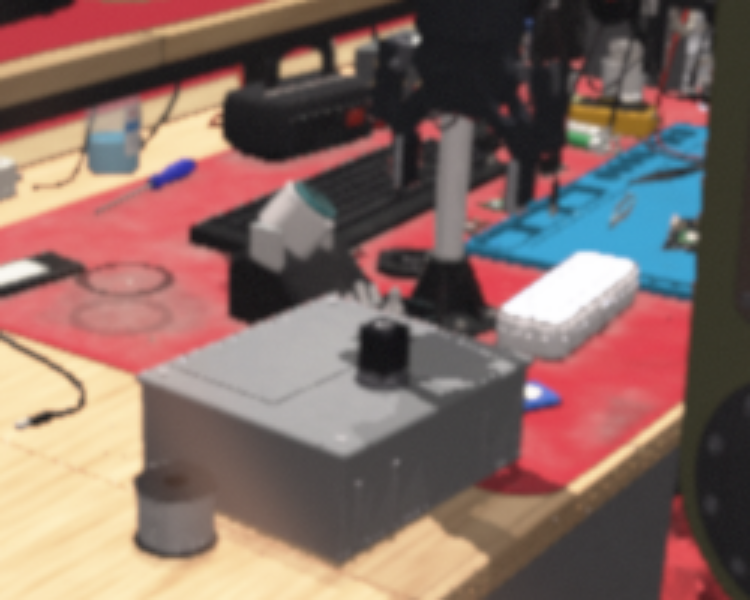

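The gripper is above the case, short of the knob, and everything is undisturbed. I'll centre over the knob and descend.

In the tool's units: -10.5 cm is -0.21, 2.55 cm is 0.051.

Request:
arm_command:
  series: [0.026, 0.048, 0, 0, 0, 0, 8.54, 0.051, 0.096, 0, 0, 0, 0, 8.54, 0.051, 0.096, 0, 0, 0, 0, 8.54, 0.051, 0.096, -0.05, 0, 0, 0, 8.54, 0.051, 0.096, -0.1, 0, 0, 0, 8.54, 0.051, 0.096, -0.15, 0, 0, 0, 8.54, 0.051, 0.096, -0.18, 0, 0, 0, 8.54, 0.051, 0.096, -0.2, 0, 0, 0, 8.54, 0.051, 0.096, -0.21, 0, 0, 0, 8.54, 0.051, 0.096, -0.21, 0, 0, 0, 8.54]

```text
clock: 2.65
tool_pos: [0.45, -0.0412, 0.1197]
ee_rot: [0.731, 0.682, -0.0, -0.0]
ft_force: [0.5, -0.1, -1.0]
width: 0.997
grip_force: 0.0
```

```bash
python3 - <<'E'
from h import *
p,d=env.camera("scene");a=cv2.resize(p[150:270,300:460,::-1],None,fx=4,fy=4);cv2.imwrite("pics/s2.png",a)
s=env.state();print(s['clock'],s['tool_pos'],s['ft_force'])
E
```

```text
2.7 [ 0.45032231 -0.04127459  0.12048523] [0.40385319 0.52564668 0.00834693]
```

View pics/s2.png

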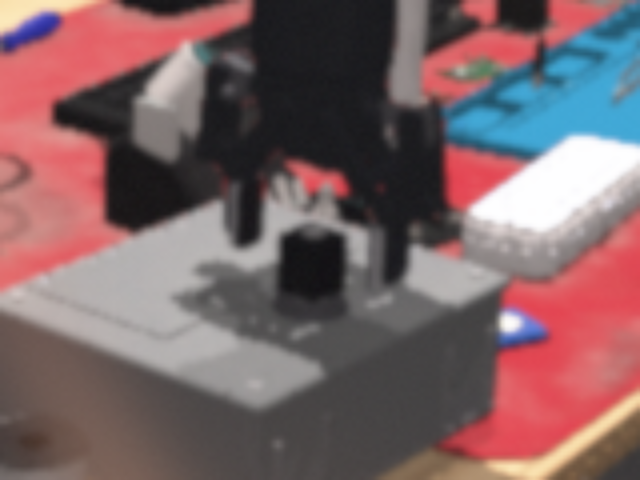

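The knob at crop (312,262) stands between the fingertips at (243,240) and (388,270), clear of the cover. Closing now.

Request:
arm_command:
  series: [0, 0, 0, 0, 0, 0, 4, 0, 0, 0, 0, 0, 0, 2.5, 0, 0, 0, 0, 0, 0, 2.4, 0, 0, 0, 0, 0, 0, 2.4, 0, 0, 0, 0, 0, 0, 2.4, 0, 0, 0, 0, 0, 0, 2.4, 0, 0, 0, 0, 0, 0, 2.4, 0, 0, 0, 0, 0, 0, 2.4, 0, 0, 0, 0, 0, 0, 2.4, 0, 0, 0, 0, 0, 0, 2.4]
  force: 50

```text
clock: 3.53
tool_pos: [0.45, -0.0412, 0.1207]
ee_rot: [0.731, 0.682, -0.0, 0.0]
ft_force: [-5.8, -0.3, 8.1]
width: 0.33
grip_force: 46.6
```

In the tool's units: 0.3 cm is 0.006, 0.09 cm is 0.0018, 1.25 degrees is 0.0139.

Request:
arm_command:
  series: [0.0002, 0, 0.001, 0, 0.0022, 0, 2.4, 0.0006, 0, 0.002, 0, 0.0044, 0, 2.4, 0.0008, 0, 0.003, 0, 0.0067, 0, 2.4, 0.0012, 0, 0.004, 0.0011, 0.0089, 0, 2.4, 0.0014, 0, 0.005, 0.0011, 0.0111, 0, 2.4, 0.0018, 0, 0.006, 0.0011, 0.0139, 0, 2.4, 0.0018, 0, 0.006, 0.0011, 0.0139, 0, 2.4, 0.0018, 0, 0.006, 0.0011, 0.0139, 0, 2.4, 0.0018, 0, 0.006, 0.0011, 0.0139, 0, 2.4, 0.0018, 0, 0.006, 0.0011, 0.0139, 0, 2.4]

```text
clock: 4.37
tool_pos: [0.4508, -0.0411, 0.1228]
ee_rot: [0.731, 0.682, -0.008, -0.008]
ft_force: [-3.9, -2.5, -8.3]
width: 0.327
grip_force: 48.3
```

In the tool's units: 0.2 cm is 0.004, 0.15 cm is 0.003, 0.8 degrees is 0.0089.

Request:
arm_command:
  series: [0.0004, 0, 0.001, 0, 0.0022, 0, 2.4, 0.0006, 0, 0.002, 0, 0.0044, 0, 2.4, 0.0008, 0, 0.003, 0, 0.0067, 0, 2.4, 0.001, 0, 0.004, 0.0011, 0.0089, 0, 2.4, 0.001, 0, 0.004, 0.0011, 0.0089, 0, 2.4, 0.001, 0, 0.004, 0.0011, 0.0089, 0, 2.4, 0.001, 0, 0.004, 0.0011, 0.0089, 0, 2.4, 0.001, 0, 0.004, 0.0011, 0.0089, 0, 2.4, 0.001, 0, 0.004, 0.0011, 0.0089, 0, 2.4, 0.001, 0, 0.004, 0.0011, 0.0089, 0, 2.4]

```text
clock: 5.2
tool_pos: [0.4509, -0.0408, 0.1236]
ee_rot: [0.731, 0.682, -0.013, -0.014]
ft_force: [1.2, 1.7, -29.5]
width: 0.319
grip_force: 51.1
```

A firm stop: the pull rose from 8 N to 30 N over about 1 mm, so the latch is caught. Easing off.

In the tool's units: -0.46 cm is -0.0092, -0.4 cm is -0.008, -2.05 degrees is -0.0228.

Request:
arm_command:
  series: [-0.0008, 0, -0.003, 0, -0.0067, 0, 2.4, -0.0016, 0, -0.006, -0.0011, -0.0133, 0, 2.4, -0.0024, 0, -0.008, -0.0011, -0.0189, 0, 2.4, -0.0028, 0, -0.0092, -0.0022, -0.0228, 0, 2.4, -0.0028, 0, -0.0092, -0.0022, -0.0228, 0, 2.4, -0.0028, 0, -0.0092, -0.0022, -0.0228, 0, 2.4, -0.0028, 0, -0.0092, -0.0022, -0.0228, 0, 2.4, -0.0028, 0, -0.0092, -0.0022, -0.0228, 0, 2.4, -0.0028, 0, -0.0092, -0.0022, -0.0228, 0, 2.4, -0.0028, 0, -0.0092, -0.0022, -0.0228, 0, 2.4]

```text
clock: 6.03
tool_pos: [0.4499, -0.0409, 0.1213]
ee_rot: [0.731, 0.682, -0.0, -0.0]
ft_force: [-8.6, 2.8, 3.5]
width: 0.32
grip_force: 54.1
```

```bash
python3 - <<'E'
from h import *
s=env.state();print(s['clock'],s['tool_pos'],s['ft_force'],s['joint_positions'],R.from_quat(s['ee_rot']).as_matrix().round(3))
E
```

```text
6.0333 [ 0.44990265 -0.04085049  0.12128139] [-8.63135088  2.78501129  3.54962527] [-1.71791550e-01  2.51307413e-01  1.92400295e+00  3.30940842e-04
  9.67045004e-01 -1.02792113e-01] [[ 0.069  0.998 -0.001]
 [ 0.998 -0.069  0.   ]
 [ 0.    -0.001 -1.   ]]
```

In the tool's units: 45 degrees is 0.5.

Request:
arm_command:
  series: [0, 0, 0, 0, 0, 0.0556, 2.4, 0, 0, 0, 0, 0, 0.1111, 2.4, 0, 0, 0, 0, 0, 0.1667, 2.4, 0, 0, 0, 0, 0, 0.2222, 2.4, 0, 0, 0, 0, 0, 0.2778, 2.4, 0, 0, 0, 0, 0, 0.3333, 2.4, 0, 0, 0, 0, 0, 0.3889, 2.4, 0, 0, 0, 0, 0, 0.4444, 2.4, 0, 0, 0, 0, 0, 0.5, 2.4, 0, 0, 0, 0, 0, 0.5, 2.4]

```text
clock: 6.87
tool_pos: [0.4503, -0.0409, 0.1213]
ee_rot: [0.412, 0.911, 0.0, 0.0]
ft_force: [-5.5, 3.2, 0.7]
width: 0.319
grip_force: 53.8
```

In the tool's units: 45 degrees is 0.5.

Request:
arm_command:
  series: [0, 0, 0, 0, 0, 0.0556, 2.4, 0, 0, 0, 0, 0, 0.1111, 2.4, 0, 0, 0, 0, 0, 0.1667, 2.4, 0, 0, 0, 0, 0, 0.2222, 2.4, 0, 0, 0, 0, 0, 0.2778, 2.4, 0, 0, 0, 0, 0, 0.3333, 2.4, 0, 0, 0, 0, 0, 0.3889, 2.4, 0, 0, 0, 0, 0, 0.4444, 2.4, 0, 0, 0, 0, 0, 0.5, 2.4, 0, 0, 0, 0, 0, 0.5, 2.4]

```text
clock: 7.7
tool_pos: [0.4506, -0.0407, 0.1213]
ee_rot: [0.032, 0.999, 0.0, 0.001]
ft_force: [-3.3, 5.8, -1.8]
width: 0.319
grip_force: 53.5
```

```bash
python3 - <<'E'
from h import *
s=env.state();print(s['clock'],s['tool_pos'],s['ft_force'],s['joint_positions'],R.from_quat(s['ee_rot']).as_matrix().round(3))
# lift table from theta
T=np.array([.4499,-.0409,.1207]);H=np.array([.450,-.0415,0])+.137*np.array([np.cos(.069),-np.sin(.069),0])+[0,0,.08]
for th in (.1,.2,.3,.4,.5,.6,.65):
    r=R.from_rotvec(th*np.array([.0689,.9976,0]));print(th,((r.apply(T-H)+H-T)*100).round(2),np.degrees(r.as_rotvec()).round(2))
E
```

```text
7.7 [ 0.45057641 -0.04066314  0.12130515] [-3.29799646  5.83738818 -1.7558239 ] [-1.71386992e-01  2.51701020e-01  1.92342047e+00  9.71904271e-04
  9.65301280e-01 -1.67927324e+00] [[-0.998  0.063  0.001]
 [ 0.063  0.998  0.001]
 [-0.001  0.001 -1.   ]]
0.1 [ 0.47 -0.03  1.35] [0.39 5.72 0.  ]
0.2 [ 1.08 -0.07  2.64] [ 0.79 11.43  0.  ]
0.3 [ 1.81 -0.13  3.87] [ 1.18 17.15  0.  ]
0.4 [ 2.66 -0.18  5.02] [ 1.58 22.86  0.  ]
0.5 [ 3.62 -0.25  6.08] [ 1.97 28.58  0.  ]
0.6 [ 4.68 -0.32  7.03] [ 2.37 34.29  0.  ]
0.65 [ 5.25 -0.36  7.47] [ 2.57 37.15  0.  ]
```

In the tool's units: 0.48 cm is 0.0096, 0.13 cm is 0.0026, 2.05 degrees is 0.0228.

Request:
arm_command:
  series: [0.0008, 0, 0.0026, 0, 0.0063, 0, 2.4, 0.0016, 0, 0.0054, 0.0011, 0.0128, 0, 2.4, 0.0024, 0, 0.008, 0.0011, 0.0189, 0, 2.4, 0.003, 0, 0.0096, 0.0017, 0.0228, 0, 2.4, 0.003, 0, 0.0096, 0.0017, 0.0228, 0, 2.4, 0.003, 0, 0.0096, 0.0017, 0.0228, 0, 2.4, 0.003, 0, 0.0096, 0.0017, 0.0228, 0, 2.4, 0.003, 0, 0.0096, 0.0017, 0.0228, 0, 2.4, 0.003, 0, 0.0096, 0.0017, 0.0228, 0, 2.4, 0.003, 0, 0.0096, 0.0017, 0.0228, 0, 2.4]

```text
clock: 8.53
tool_pos: [0.4521, -0.0407, 0.1261]
ee_rot: [0.035, 0.999, 0.001, -0.017]
ft_force: [-2.2, 4.6, -3.0]
width: 0.32
grip_force: 53.4
```

It gives now, with only 3 N at 5 mm. Lifting along the hinge arc.

In the tool's units: 4.54 cm is 0.0908, 2.66 cm is 0.0532, 1.28 degrees is 0.0142.

Request:
arm_command:
  series: [0.0044, -0.0002, 0.012, 0.0019, 0.0281, 0, 2.4, 0.0088, -0.0006, 0.0226, 0.0037, 0.0537, 0, 2.4, 0.0134, -0.001, 0.033, 0.0054, 0.0791, 0, 2.4, 0.0186, -0.0012, 0.0432, 0.0072, 0.1044, 0, 2.4, 0.0242, -0.0016, 0.0532, 0.0089, 0.13, 0, 2.4, 0.0302, -0.002, 0.063, 0.0107, 0.1556, 0, 2.4, 0.0366, -0.0026, 0.0724, 0.0124, 0.1811, 0, 2.4, 0.0432, -0.003, 0.0818, 0.0142, 0.2067, 0, 2.4, 0.0502, -0.0034, 0.0908, 0.0159, 0.2311, 0, 2.4, 0.0502, -0.0034, 0.0908, 0.0159, 0.2311, 0, 2.4]

```text
clock: 9.37
tool_pos: [0.4777, -0.0425, 0.1717]
ee_rot: [0.034, 0.979, 0.007, -0.199]
ft_force: [-5.6, 4.4, -2.0]
width: 0.319
grip_force: 53.3
```

In the tool's units: 2.71 cm is 0.0542, 2.52 cm is 0.0504, 8.6 degrees is 0.0956.

Request:
arm_command:
  series: [0.0096, -0.0006, 0.0106, 0.0022, 0.0322, 0, 2.4, 0.0192, -0.0014, 0.0212, 0.0044, 0.0633, 0, 2.4, 0.0298, -0.002, 0.031, 0.0067, 0.0956, 0, 2.4, 0.0404, -0.0028, 0.0402, 0.0089, 0.1267, 0, 2.4, 0.048, -0.0034, 0.0456, 0.0102, 0.1467, 0, 2.4, 0.0542, -0.0038, 0.0504, 0.0114, 0.165, 0, 2.4, 0.0542, -0.0038, 0.0504, 0.0114, 0.165, 0, 2.4, 0.0542, -0.0038, 0.0504, 0.0114, 0.165, 0, 2.4, 0.0542, -0.0038, 0.0504, 0.0114, 0.165, 0, 2.4, 0.0542, -0.0038, 0.0504, 0.0114, 0.165, 0, 2.4]

```text
clock: 10.2
tool_pos: [0.5042, -0.0443, 0.1963]
ee_rot: [0.033, 0.946, 0.011, -0.322]
ft_force: [-2.0, 5.5, -2.9]
width: 0.318
grip_force: 53.5
```

```bash
python3 - <<'E'
from h import *
p,d=env.camera("scene");cv2.imwrite("pics/s3.png",p[:,:,::-1])
s=env.state();print(s['clock'],s['tool_pos'],s['ft_force'],s['joint_vel'].round(3),np.degrees(R.from_quat(s['ee_rot']).as_matrix()[:,2]/57.3).round(3),s['grip_force'])
E
```

```text
10.25 [ 0.50420355 -0.04428844  0.19629179] [-1.94250892  4.98180046 -2.56146767] [ 0.001 -0.     0.    -0.001  0.    -0.   ] [-0.609  0.042 -0.792] 53.455379605293274
```

View pics/s3.png

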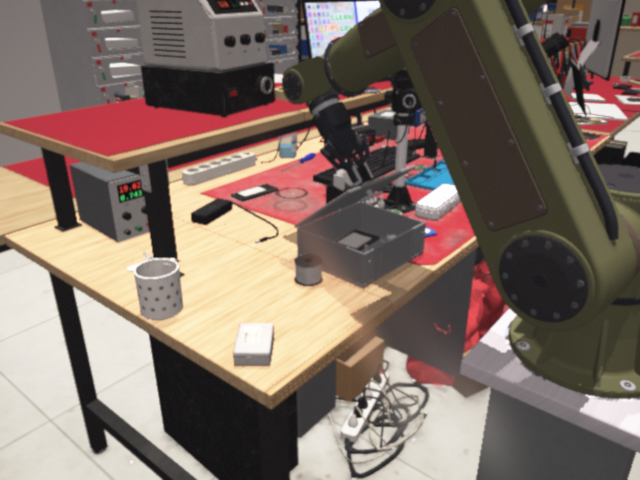

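The cover (edge from (300,222) to (420,175)) is open about 38°, and the gripper still holds the knob near (355,180). The spool, mug and box are where they were, so I'm handing in.

```bash
python3 -c "
from plant import env
print(env.hand_in())"
```

```text
the job is handed in; nothing more can be done
None
```

The job is handed in: the tug showed the latch was caught, a quarter turn freed it, and the arm is holding the cover steady by its knob at about 38° with the spool, mug and small box unmoved in the last picture; I did not check the tin and braid pack again, and no verdict came back.

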